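# Open the medicine cage and hold its gate

## Robot

A 6-joint arm with a two-finger parallel gripper is mounted at the origin on the work surface. World frame = base frame: x ahead of the robot, y to its left, z up, the work surface at z = 0. Lengths are in m, angles in rad, forces in N, time in s.
With the tool pointing down it reaches from about 0.25 to 0.725 m from the base axis. Payload 4 kg.
Tool frame: the origin (TCP) lies midway between the tips of the shut fingers; the grasp point (between the pads) lies 19 mm behind it; z points along the fingers, y is the line along which they close (so a half turn about z gives the same grasp; the last joint's range is limited). The gripper opens to 85 mm and grips with 20 to 120 N. Pads are 22 mm wide; open, the fingers measure 114 mm over their backs; the gripper's body (76 mm by 85 mm) begins 54 mm behind the grasp point. The pads swing forward as they close: fully open they stand 13 mm farther back than shut.
Start: joints at [0, 0.241, 0.005, 1.335, 0, 1.571], TCP at [0.5, -0, 0.231] pointing down, gripper open.
Joint ranges: [-2.72, 2.72], [-1.05, 1.87], [-1.09, 1.28], [-1.99, 2.15], [-1.42, 1.44], [-3.14, 3.14]. Speed limits (rad/s): [2.79, 2.79, 3.14, 3.14, 3.14, 3.14].

## Interface

Orientations are given as a unit quaternion [x, y, z, w].
In Python, from workcell import status, camera, get_calibration, ticket gives the robot as it stands.
- The arm moves only by the shell command python3 -m creep 'ROWS' [OPENING]. ROWS is JSON, a list of rows, each a list of 6 numbers: the shift along the world's x, y, z in cm, then the turn, a rotation vector about the world's x, y, z in degrees. A call has 1 to 8 rows; each row shifts and turns the commanded pose from where the row before left it; what a row does not reach is not made up. A row lasts 1/10 s, in which the tool goes at most 50 mm and 8.59 degrees, less where a joint would pass 70% of its speed; a pose out of reach is approached as far as the arm can. A call is refused whole if a number of a shift passes 5 or a number of a turn 8.59, either way. A call with a gripper value outside its range is refused whole. OPENING is the opening, from -1 (shut) to 1 (fully open), so that 0 is half open, set as the call begins (- or left out, the last holds). The fingers move at their own pace and stop on an object; the grip force is fixed at half the most. Time passes only in rows, so rows that do not move let the fingers close. It gives the time, the measured TCP pose, the force, the opening and the grip force at its end, in the units of the state.
- status.get_obs(): the state, without advancing time (a new reading comes with each control period).
- camera(name): name is "scene" or "side" or "wrist"; returns the picture (384x512x3 uint8, red, green, blue); there is no depth.
- get_calibration(name): a dict with "fx", "fy", "cx", "cy" (pixels), "k1" (the pictures are not rectified: a ray, as slopes to the right and down, at radius r is drawn at 1 + k1 r^2 times it, then the intrinsics apply), "rvec" (rotation vector, rad) and "tvec" (3), from world to camera coordinates, as OpenCV has them; the wrist camera has in their place "tool_from_camera" (4x4, takes a point from camera to tool coordinates, whose origin is the TCP and whose axes are the flange's). Camera axes: x right, y down, z forward; pixel columns grow to the right and rows downward; lengths in m; the calibration is good to about 2 mm. A picture is of the moment at which its call begins: read the wrist's pose just before it. get_calibration takes no time and is no camera call.
- ticket.job_done(): hands the job in; it is judged then, once.
The state is a dict: "clock": time; "joint_pos": joint angles; "joint_vel": joint speeds; "tau": joint torques, N m; "eef_pos": TCP position; "tool_rot": TCP orientation; "ft_force": force on the tool from outside, world axes, zero at the start; "ft_torque": the same for the moment, N m; "grip_width": finger opening in m; "grasp_force": force on a finger pad.
Only numpy, scipy, OpenCV 4.12 (cv2) and the standard library are available. Lean on these libraries where they do the work, as an engineer would, in place of code of your own. Each camera call takes 0.05 s, during which the arm holds its last target. There are 200 camera calls.

## Task

Open the little white medicine cage for a colleague who has no hand free: squeeze the two tabs of the catch nearest the gate's hinge fully together, then squeeze those of the catch nearest the gate's free edge, and swing the gate out past its sprung half-way stop. Finish while still holding the gate wide open, square to the cage's front or a little beyond, because it swings back if let go. Do not squeeze the second catch before the first, and leave the bottle inside and the things around the cage where they are.

Things in the scene. Friction and masses are not known exactly. Their poses are not given: they have to be found in the camera images.
- cage: white steel medicine cage fixed to the bench: box 130 deep (x) x 210 wide (y) x 124 mm high on a 12 mm base plate that runs on 100 mm in front. Origin: centre of the box's underside, on the bench; z up. Its gated front at x = -0.065 looks along -x, to the robot; y points along the front to the hinge side (robot's left). Two squeeze catches stand on the roof; the gate shuts at x = -0.070
- near_catch (a point): middle of the first catch (nearest the hinge), between its two upright grey tabs; at (-0.010, 0.048, 0.150) in the cage's frame. Tabs: plates 26 (x) x 8 (y) x 46 mm high, 126 to 172 mm above the bench, side by side along the cage's y (squeeze along y), 44 mm or less over their outer faces at the start, 28 mm squeezed. An arm 8 mm wide, 139 mm up, runs from each to a hook before the gate
- far_catch (a point): middle of the second catch (nearest the gate's free edge), exactly like the first one; at (-0.010, -0.048, 0.150) in the cage's frame, 96 mm from the first
- near_left (a joint): slide of the +y (hinge-side) tab of the first catch, m: 0 = out (it starts at 0 to 0.0015), grows as the tab goes in towards the catch's centre, 0.008 = fully in. About 4 N of friction, no spring: it stays where it is left. Frees the gate from about 0.005; counts as squeezed in above 0.006
- near_right (a joint): slide of the -y tab of the first catch, m: 0 = out (it starts at 0 to 0.0015), grows as the tab goes in towards the catch's centre, 0.008 = fully in. About 4 N of friction, no spring: it stays where it is left. Frees the gate from about 0.005; counts as squeezed in above 0.006
- far_left (a joint): slide of the +y (hinge-side) tab of the second catch, m: 0 = out (it starts at 0 to 0.0015), grows as the tab goes in towards the catch's centre, 0.008 = fully in. About 4 N of friction, no spring: it stays where it is left. Frees the gate from about 0.005; counts as squeezed in above 0.006
- far_right (a joint): slide of the -y tab of the second catch, m: 0 = out (it starts at 0 to 0.0015), grows as the tab goes in towards the catch's centre, 0.008 = fully in. About 4 N of friction, no spring: it stays where it is left. Frees the gate from about 0.005; counts as squeezed in above 0.006
- gate (a joint): gate angle in rad: 0 shut, grows as the free edge swings out to the robot (clockwise from above); 1.57 square to the front, 1.75 the end. Over 1.35 is wide open. A spring pulls it shut (0.5 N at the pull when shut, 2 N wide). A sprung dome on the base plate catches it from about 0.7 to 1.0 rad and takes 5 to 12 N at the pull to pass; let go beyond, the gate swings back and rests there at about 1.0
- gate_hinge (a point): the gate's upright hinge axis, at bench height; at (-0.070, 0.098, 0) in the cage's frame
- gate_pull (a point): middle of the gate's pull: upright black round knob, 18 mm across, 150 to 190 mm above the bench, turning freely on a 10 mm stem over the gate's top edge, 98 mm from the hinge axis. Gate shut: at (-0.070, 0, 0.170) in the cage's frame; at gate angle q it is 98 mm from the hinge axis along (-sin q, -cos q) in the cage's x, y. The gate is a steel grille 190 mm long, 130 mm high
- amber_bottle: amber bottle with white cap, 44 mm across, 82 mm high, standing inside the cage; origin at the centre of its underside. Leave it alone
- organiser: purple pill organiser, 190 x 42 x 28 mm, on the bench to the hinge side of the cage; origin at the centre of its underside. Leave it alone
- egg_pot: white ceramic egg-shaped pill pot, 64 mm across, 71 mm high, on the bench beyond the free-edge side of the cage; origin at the centre of its underside. Leave it alone
- splitter: clear-lidded tablet splitter, 85 x 45 x 26 mm, on the bench beyond the free-edge side of the cage; origin at the centre of its underside. Leave it alone

How it is judged:
By the outcome, as a careful person would: the job done as asked, in the order asked, and still so for the second after the job is handed in, while the arm keeps its last pose, push and grip.
It also fails if it takes over 50 s, if anything falls off the work surface, if the arm or the gripper's body presses on something with over 40 N, if the wrist force passes 120 N, or if a joint passes its speed limit or range.

## Working session

There is one attempt and no reset: what is moved stays moved. The work goes in short steps, Python scripts to look and compute and a shell command to move; the robot and the scene stay as the last step left them, time stands still between calls to the robot, and variables do not carry over. Pictures are saved under pics/ and viewed, at most 10 in all, crops included, and the job is handed in when it is done.

```bash
mkdir -p pics; ls; python3 - <<'E'
from workcell import status,camera,get_calibration
import cv2,numpy as np
o=status.get_obs();print(o['clock'],o['eef_pos'],o['tool_rot'],o['grip_width'])
ims=[camera(n) for n in("scene","side")]
for n,i in zip(("scene","side"),ims):
    cv2.imwrite(f"pics/{n}0.png",i[...,::-1]);print(get_calibration(n))
print(get_calibration("wrist"))
E
```

```text
pics
0.0 [4.99394360e-01 6.49543257e-06 2.30414763e-01] [ 0.70710515  0.70710767 -0.00072687 -0.00071608] 0.08547179194648657
{'fx': 384.22556248414185, 'fy': 384.22556248414185, 'cx': 254.8891836972583, 'cy': 188.76978839160773, 'k1': -0.07993035160874387, 'rvec': array([ 2.38569257, -0.92949058,  0.3012071 ]), 'tvec': array([-0.43561095,  0.42623529,  0.56991176])}
{'fx': 385.14657440739177, 'fy': 385.14657440739177, 'cx': 258.20514159267833, 'cy': 194.78550587531134, 'k1': -0.09626130749869326, 'rvec': array([ 0.44630027, -2.87006688,  0.91998179]), 'tvec': array([0.62532344, 0.1944112 , 0.96041333])}
{'fx': 265.46084707670803, 'fy': 265.46084707670803, 'cx': 257.672441317754, 'cy': 189.76329795624378, 'k1': -0.06010391075410598, 'tool_from_camera': array([[-1.17519817e-03, -9.57920759e-01, -2.87030378e-01,
         7.27080672e-02],
       [ 9.99999309e-01, -1.11362908e-03, -3.77761208e-04,
        -6.03322339e-04],
       [ 4.22199265e-05, -2.87030624e-01,  9.57921406e-01,
        -1.42805739e-01],
       [ 0.00000000e+00,  0.00000000e+00,  0.00000000e+00,
         1.00000000e+00]])}
```

View pics/scene0.png

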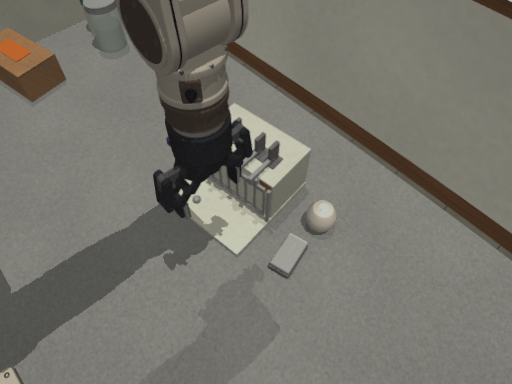

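View pics/side0.png

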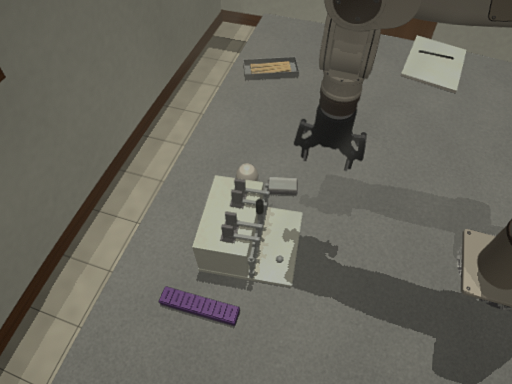

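The side view shows the cage whole: roof about (200–275, 178–275), catch tabs near (240,192) and (229,225), knob near (260,207). I'll enlarge it.

```bash
python3 - <<'E'
import cv2
i=cv2.imread("pics/side0.png")[160:300,180:320]
cv2.imwrite("pics/side0c.png",cv2.resize(i,(595,595),interpolation=cv2.INTER_CUBIC)) # x4.25
E
```

```text
(no output)
```

View pics/side0c.png

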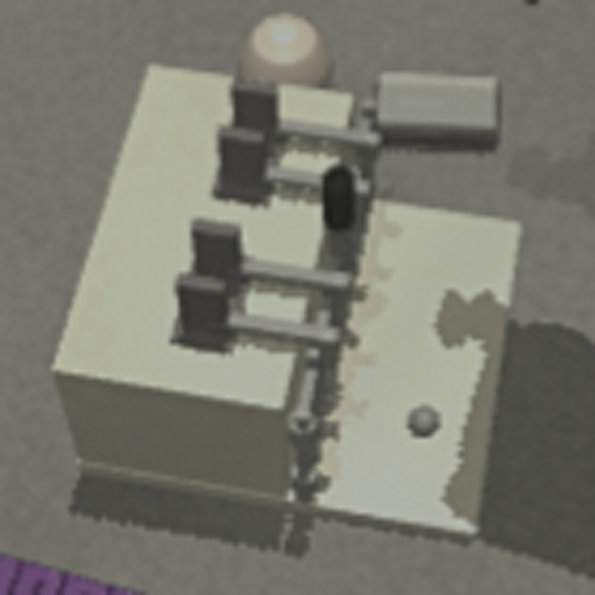

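The crop shows the roof corners at (150,67), (55,370), (285,408), the plate corners at (477,533), (521,222), the knob at (340,198) and the tab tops at (202,280), (257,89). I'll fit x, y and yaw to these.

```bash
cat > h.py <<'E'
import numpy as np,cv2
from scipy.optimize import least_squares
from scipy.spatial.transform import Rotation as R
from workcell import get_calibration
def proj(P,n,o=None):
    c=get_calibration(n)
    if n=="wrist":
        T=np.eye(4);T[:3,:3]=R.from_quat(o['tool_rot']).as_matrix();T[:3,3]=o['eef_pos']
        W=np.linalg.inv(T@c['tool_from_camera']);rv,tv=cv2.Rodrigues(W[:3,:3])[0],W[:3,3]
    else: rv,tv=c['rvec'],c['tvec']
    K=np.array([[c['fx'],0,c['cx']],[0,c['fy'],c['cy']],[0,0,1]])
    return cv2.projectPoints(np.asarray(P,float).reshape(-1,3),rv,tv,K,np.array([c['k1'],0,0,0]))[0][:,0]
def w(p,C):
    x,y,a=p;C=np.asarray(C,float).reshape(-1,3);c,s=np.cos(a),np.sin(a)
    return np.c_[x+c*C[:,0]-s*C[:,1],y+s*C[:,0]+c*C[:,1],C[:,2]]
def fit(C,px,n,o=None,p0=(.5,0,0)):
    return least_squares(lambda p:(proj(w(p,C),n,o)-px).ravel(),p0,loss='soft_l1')
E
python3 - <<'E'
from h import *
C=[(.065,-.105,.124),(.065,.105,.124),(-.065,.105,.124),(-.165,.105,.012),(-.165,-.105,.012),(-.07,0,.17),(-.01,.065,.172),(-.01,-.065,.172)]
q=np.array([(150,67),(55,370),(285,408),(477,533),(521,222),(340,198),(202,280),(257,89)])
px=(q+.5)/4.25-.5+[180,160]
r=fit(C,px,"side");p=r.x;print(p,np.degrees(p[2]));print(np.round(proj(w(p,C),"side")-px,1))
print(w(p,[(-.01,.048,.15),(-.01,-.048,.15),(-.07,0,.17),(-.07,.098,0)]))
E
```

```text
[0.68753599 0.1161321  0.12275785] 7.033506720573657
[[ 0.5 -0.5]
 [-0.2 -0. ]
 [ 2.2  0.8]
 [-1.7 -1.2]
 [-1.3  0.7]
 [ 0.2  0.2]
 [ 0.2  0.5]
 [-0.1 -0.8]]
[[0.67173365 0.16254639 0.15      ]
 [0.68348883 0.06726881 0.15      ]
 [0.61806276 0.10756061 0.17      ]
 [0.60606268 0.20482314 0.        ]]
```

```bash
python3 -m creep '[[1.4,1.35,0,0,0,8.1],[1.4,1.35,0,0,0,8.1],[1.4,1.35,0,0,0,8.1],[1.4,1.35,0,0,0,8.1],[1.4,1.35,0,0,0,8.1],[1.4,1.35,0,0,0,8.1],[1.4,1.35,0,0,0,8.1],[1.4,1.35,0,0,0,8.1]]' 1; python3 -c "
from workcell import status;print(status.get_obs()['joint_pos'])"
```

```text
clock: 0.9
eef_pos: [0.6122, 0.1085, 0.2305]
tool_rot: [0.215, 0.977, -0.0, -0.001]
ft_force: [0.1, -0.9, -0.1]
grip_width: 0.0855
grasp_force: 0.0
[ 1.75453144e-01  4.91693709e-01  3.68574320e-01  1.44916435e+00
 -2.11261795e-05  6.09403191e-01]
```

```bash
python3 -m creep '[[1.5,1.35,0,0,0,8.1],[1.5,1.35,0,0,0,8.1],[1.5,1.35,0,0,0,8.1],[1.5,1.35,0,0,0,7.9],[0,0,0,0,0,0],[0,0,0,0,0,0]]'; python3 - <<'E'
from h import *
from workcell import status,camera
import json
o=status.get_obs();im=camera("wrist")
json.dump({k:list(map(float,o[k])) for k in('eef_pos','tool_rot')},open('w1.json','w'))
cv2.imwrite("pics/w1.png",cv2.resize(im[...,::-1],(800,600),interpolation=cv2.INTER_CUBIC))
x=R.from_quat(o['tool_rot']).as_matrix();print(np.round(x,3),o['joint_pos'])
p=(.68753599,.1161321,.12275785)
print(proj(w(p,[(-.01,.066,.172),(-.01,.03,.172),(-.01,-.03,.172),(-.01,-.066,.172),(-.07,0,.19)]),"wrist",o)*1.5625)
E
```

```text
clock: 1.5
eef_pos: [0.6715, 0.1619, 0.23]
tool_rot: [-0.06, 0.998, -0.0, -0.001]
ft_force: [0.4, 0.1, -0.2]
grip_width: 0.0858
grasp_force: 0.0
[[-0.993 -0.12  -0.002]
 [-0.12   0.993 -0.001]
 [ 0.002 -0.001 -1.   ]] [ 2.36755856e-01  6.54361376e-01  6.41165997e-01  1.55991803e+00
 -2.75234047e-04  1.16305188e-01]
[[439.35969913 322.27605648]
 [369.48962761 322.47125166]
 [254.27253248 322.59700341]
 [187.04193156 322.54985775]
 [294.0098138  207.06812289]]
```

View pics/w1.png

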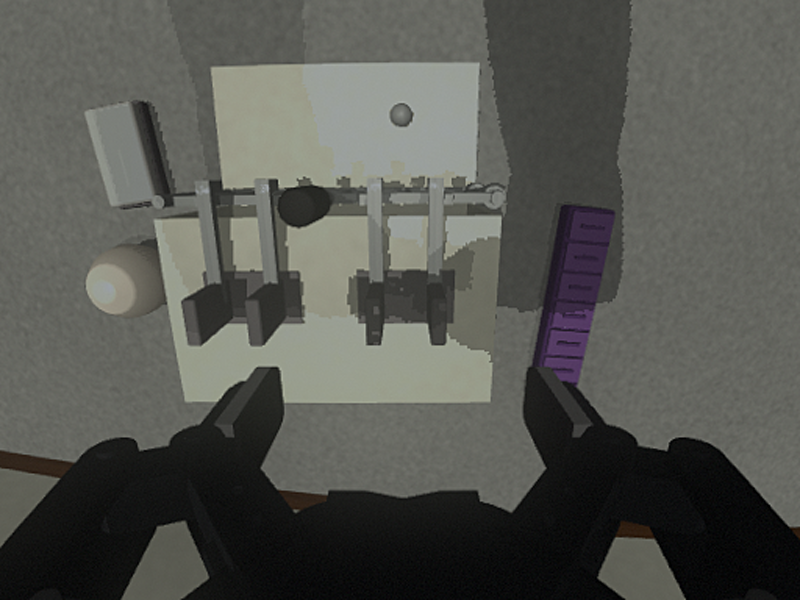

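The wrist view shows the near tabs' tops at about (438,330) and (375,330), and the far ones at about (262,315) and (200,315). That agrees with the fit to about 1 mm, so I'll descend and squeeze the near catch.

```bash
python3 -m creep '[[0,0.1,-1.5,0,0,0],[0,0,-1.5,0,0,0],[0,0,-1.5,0,0,0],[0,0,-1.5,0,0,0],[0,0,-1.5,0,0,0],[0,0,-1.5,0,0,0],[0,0,0,0,0,0]]'; python3 -m creep '[[0,0,0,0,0,0],[0,0,0,0,0,0],[0,0,0,0,0,0],[0,0,0,0,0,0],[0,0,0,0,0,0],[0,0,0,0,0,0],[0,0,0,0,0,0],[0,0,0,0,0,0]]' -1
```

```text
clock: 2.25
eef_pos: [0.6697, 0.1617, 0.1391]
tool_rot: [-0.06, 0.998, -0.001, -0.003]
ft_force: [-0.4, -0.7, 0.3]
grip_width: 0.0854
grasp_force: 0.0
clock: 3.05
eef_pos: [0.6727, 0.1637, 0.1439]
tool_rot: [-0.061, 0.998, 0.001, 0.002]
ft_force: [-1.9, -0.2, 6.8]
grip_width: 0.0209
grasp_force: 61.0
```

```bash
python3 -m creep '[[0,0,0,0,0,0],[0,0,0,0,0,0]]'; python3 - <<'E'
from h import *
from workcell import camera
im=camera("wrist")[...,::-1];s=camera("side")[170:290,180:310,::-1]
a=cv2.resize(im[100:340,100:420],(800,600));b=cv2.resize(s,(400,369),interpolation=cv2.INTER_CUBIC)
c=cv2.resize(im[90:330,140:400],(400,369),interpolation=cv2.INTER_CUBIC)
cv2.imwrite("pics/w2.png",np.hstack([c,b]))
E
```

```text
clock: 3.25
eef_pos: [0.6727, 0.1637, 0.1438]
tool_rot: [-0.061, 0.998, 0.001, 0.002]
ft_force: [-1.6, 0.4, 7.1]
grip_width: 0.0203
grasp_force: 61.0
```

View pics/w2.png

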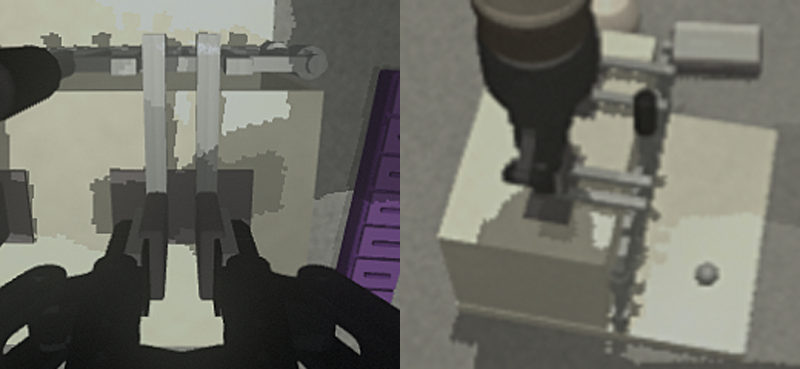

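The tabs are pressed together: the two arms now stand 53 px apart, about 18–20 mm centre to centre, with 61 N of grip balanced. I'll open, rise and go over to the far catch.

```bash
python3 -m creep '[[0,0,0,0,0,0],[0,0,0,0,0,0],[0,0,0,0,0,0],[0,0,0,0,0,0],[0,0,0,0,0,0]]' 1;  python3 -m creep '[[0,0,2,0,0,0],[0,0,2,0,0,0],[0,0,1,0,0,0],[0.4,-3.1,0,0,0,0],[0.4,-3.2,0,0,0,0],[0.4,-3.2,0,0,0,0],[0,0,0,0,0,0],[0,0,0,0,0,0]]'; python3 - <<'E'
from h import *
from workcell import status,camera
o=status.get_obs();im=camera("wrist")[...,::-1]
cv2.imwrite("pics/w3.png",cv2.resize(im,(800,600),interpolation=cv2.INTER_CUBIC))
p=(.68753599,.1161321,.12275785)
print(o['joint_pos'],proj(w(p,[(-.01,.058,.172),(-.01,.038,.172),(-.01,-.03,.172),(-.01,-.066,.172),(-.07,0,.19)]),"wrist",o)*1.5625)
E
```

```text
clock: 3.85
eef_pos: [0.6719, 0.1629, 0.1409]
tool_rot: [-0.061, 0.998, -0.0, -0.0]
ft_force: [0.4, 0.8, -1.3]
grip_width: 0.0852
grasp_force: 0.0
clock: 4.65
eef_pos: [0.684, 0.0671, 0.1909]
tool_rot: [-0.06, 0.998, 0.0, -0.0]
ft_force: [-0.2, 1.0, -0.9]
grip_width: 0.0855
grasp_force: 0.0
[ 9.76533686e-02  6.48241694e-01  5.30319013e-01  1.45341382e+00
  4.47003720e-04 -2.27156836e-02] [[648.12575862 350.35036371]
 [603.50177709 350.90740803]
 [446.08297954 352.16651849]
 [361.31758677 352.43018541]
 [542.76168517 212.75051087]]
```

View pics/w3.png

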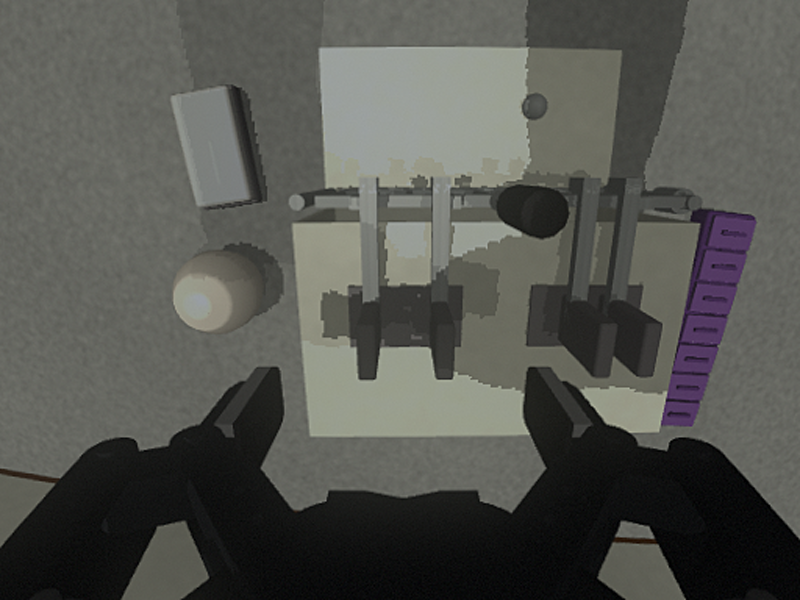

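The near tabs' tops are now at about (604,350) and (650,350), which is the predicted squeezed spacing. The far tabs are at about (368,352) and (444,352), centred on the fingers. I'll descend and squeeze.

```bash
python3 -m creep '[[0,0.1,-1.5,0,0,0],[0,0,-1.5,0,0,0],[0,0,-1,0,0,0],[0,0,-1,0,0,0],[0,0,0,0,0,0]]'; python3 -m creep '[[0,0,0,0,0,0],[0,0,0,0,0,0],[0,0,0,0,0,0],[0,0,0,0,0,0],[0,0,0,0,0,0],[0,0,0,0,0,0],[0,0,0,0,0,0],[0,0,0,0,0,0]]' -1
python3 -m creep '[[0,0,0,0,0,0],[0,0,0,0,0,0],[0,0,0,0,0,0],[0,0,0,0,0,0],[0,0,0,0,0,0]]' 1; python3 -m creep '[[0,0,2,0,0,0],[0,0,2,0,0,0],[0,0,2,0,0,0],[0,0,0,0,0,0]]'; python3 - <<'E'
from h import *
from workcell import status,camera
o=status.get_obs();im=camera("wrist")[...,::-1]
cv2.imwrite("pics/w4.png",cv2.resize(im,(800,600),interpolation=cv2.INTER_CUBIC))
p=(.68753599,.1161321,.12275785)
print(proj(w(p,[(-.01,-.038,.172),(-.01,-.058,.172),(-.07,0,.19)]),"wrist",o)*1.5625)
E
```

```text
clock: 5.2
eef_pos: [0.6829, 0.0697, 0.1393]
tool_rot: [-0.062, 0.998, -0.0, -0.002]
ft_force: [-0.5, 0.3, -0.4]
grip_width: 0.0857
grasp_force: 0.0
clock: 6.0
eef_pos: [0.6848, 0.0685, 0.1436]
tool_rot: [-0.061, 0.998, -0.0, 0.002]
ft_force: [-0.7, -1.0, 6.6]
grip_width: 0.0208
grasp_force: 61.1
clock: 6.5
eef_pos: [0.6839, 0.0691, 0.1409]
tool_rot: [-0.061, 0.998, 0.0, -0.0]
ft_force: [0.7, -0.4, 0.5]
grip_width: 0.0857
grasp_force: 0.0
clock: 6.9
eef_pos: [0.6858, 0.0692, 0.2049]
tool_rot: [-0.061, 0.998, 0.0, 0.003]
ft_force: [1.0, -0.4, -0.3]
grip_width: 0.0856
grasp_force: 0.0
[[421.59168545 334.92289027]
 [377.63668463 334.97262083]
 [526.99445705 203.72597263]]
```

View pics/w4.png

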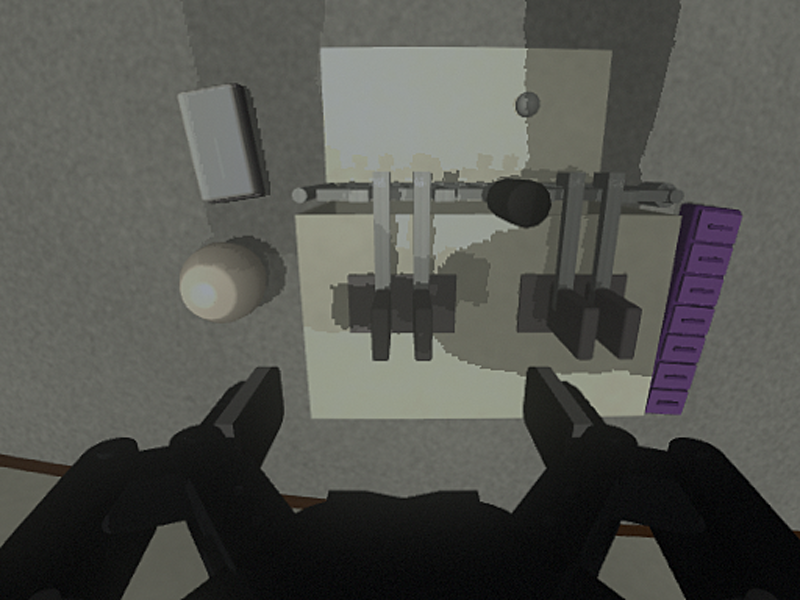

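Both catches are squeezed: the far tabs are at (381,335) and (423,335), as predicted for fully in. The knob top is at (530,205), within 1–2 mm of the prediction. I'll go over the knob and grip it.

```bash
python3 -m creep '[[-2.2,1.3,0,0,0,0],[-2.2,1.3,0,0,0,0],[-2.2,1.35,0,0,0,0],[0,0,0,0,0,0],[0,0,-1.5,0,0,0],[0,0,-1.5,0,0,0],[0,0,-1.5,0,0,0],[0,0,0,0,0,0]]'; python3 -m creep '[[0,0,0,0,0,0],[0,0,0,0,0,0],[0,0,0,0,0,0],[0,0,0,0,0,0],[0,0,0,0,0,0],[0,0,0,0,0,0],[0,0,0,0,0,0],[0,0,0,0,0,0]]' -1
```

```text
clock: 7.75
eef_pos: [0.6161, 0.1078, 0.1524]
tool_rot: [-0.061, 0.998, -0.0, -0.003]
ft_force: [-1.0, 0.1, -0.0]
grip_width: 0.0853
grasp_force: 0.0
clock: 8.55
eef_pos: [0.6184, 0.1085, 0.1571]
tool_rot: [-0.061, 0.998, 0.0, 0.001]
ft_force: [-0.6, -0.4, 4.4]
grip_width: 0.0162
grasp_force: 58.5
```

```bash
python3 - <<'E'
from h import *
from workcell import status
o=status.get_obs();print(o['eef_pos'])
p=(.68753599,.1161321,.12275785)
q=np.radians(np.arange(0,97,8));q=np.linspace(0,1.62,17)
K=w(p,np.c_[-.07-.098*np.sin(q),.098-.098*np.cos(q),0*q+.17])
print(np.round(K[:,:2],4));print(np.round(np.diff(K[:,:2],axis=0)*100,2).tolist())
E
```

```text
[0.61844672 0.10850438 0.15707564]
[[0.6181 0.1076]
 [0.6082 0.1068]
 [0.5983 0.1071]
 [0.5884 0.1084]
 [0.5788 0.1107]
 [0.5694 0.1139]
 [0.5604 0.1181]
 [0.5519 0.1232]
 [0.5439 0.1291]
 [0.5366 0.1357]
 [0.5299 0.1431]
 [0.5241 0.1511]
 [0.5191 0.1597]
 [0.515  0.1687]
 [0.5118 0.1781]
 [0.5096 0.1878]
 [0.5083 0.1976]]
[[-0.99, -0.07], [-0.99, 0.03], [-0.98, 0.13], [-0.97, 0.23], [-0.94, 0.32], [-0.9, 0.42], [-0.85, 0.51], [-0.8, 0.59], [-0.73, 0.67], [-0.66, 0.74], [-0.58, 0.8], [-0.5, 0.86], [-0.41, 0.9], [-0.32, 0.94], [-0.22, 0.97], [-0.12, 0.98]]
```

```bash
python3 -m creep '[[-0.5,-0.03,0,0,0,0],[-0.5,-0.03,0,0,0,0],[-1,0.05,0,0,0,0],[-1,0.1,0,0,0,0],[-1,0.25,0,0,0,0],[-0.9,0.3,0,0,0,0],[0,0,0,0,0,0]]'
```

```text
clock: 9.25
eef_pos: [0.5678, 0.1155, 0.157]
tool_rot: [-0.061, 0.998, 0.0, 0.0]
ft_force: [0.7, -0.2, 5.7]
grip_width: 0.0167
grasp_force: 58.7
```

```bash
python3 -m creep '[[-0.9,0.4,0,0,0,0],[-0.85,0.5,0,0,0,0],[-0.8,0.6,0,0,0,0],[-0.75,0.65,0,0,0,0],[-0.65,0.75,0,0,0,0],[-0.6,0.8,0,0,0,0],[0,0,0,0,0,0]]'
```

```text
clock: 9.95
eef_pos: [0.5233, 0.1531, 0.157]
tool_rot: [-0.062, 0.998, 0.0, 0.001]
ft_force: [2.3, -0.6, 6.5]
grip_width: 0.0159
grasp_force: 58.9
```

```bash
python3 -m creep '[[-0.5,0.85,0,0,0,0],[-0.4,0.9,0,0,0,0],[-0.3,0.95,0,0,0,0],[-0.2,0.95,0,0,0,0],[-0.1,0.95,0,0,0,0],[0,0,0,0,0,0],[0,0,0,0,0,0]]'; python3 - <<'E'
from h import *
from workcell import camera,status
o=status.get_obs();p=(.68753599,.1161321,.12275785)
h=w(p,[(-.07,.098,0)])[0];d=np.array(o['eef_pos'])[:2]-h[:2];print(np.hypot(*d),np.pi*1.5+p[2]-(np.arctan2(d[1],d[0])%(2*np.pi)))
a=cv2.resize(camera("side")[150:340,160:340,::-1],(400,422),interpolation=cv2.INTER_CUBIC)
b=cv2.resize(camera("wrist")[...,::-1],(400,422))
cv2.imwrite("pics/end.png",np.hstack([a,b]))
E
```

```text
clock: 10.65
eef_pos: [0.5083, 0.198, 0.157]
tool_rot: [-0.061, 0.998, -0.0, 0.0]
ft_force: [1.4, -2.2, 8.0]
grip_width: 0.0163
grasp_force: 59.0
0.09800267045628505 1.6234454189601495
```

View pics/end.png

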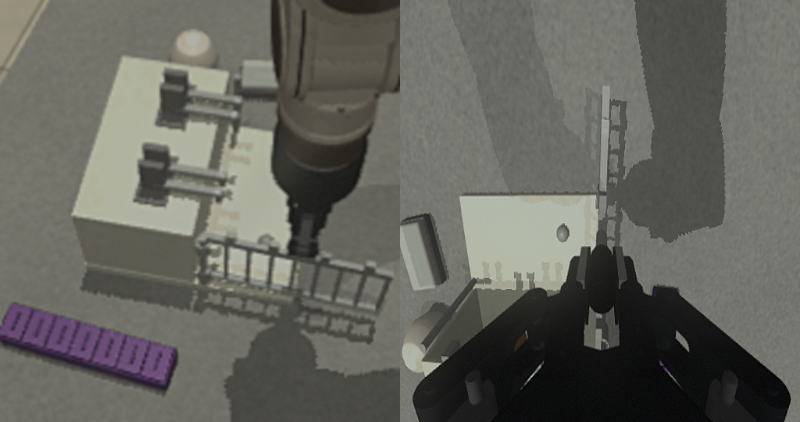

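The gate runs straight out from the hinge, in the side view from (200,240) to (385,285), at 1.62 rad. The knob is held, the bottle is still inside, and the organiser, egg pot and splitter look undisturbed.

```bash
python3 -c "
from workcell import ticket;print(ticket.job_done())"
```

```text
the job is handed in; nothing more can be done
None
```

The job is handed in: I squeezed the hinge-side catch fully, then the free-edge catch, and the arm is holding the gate open at about 1.62 rad, just past square; the bottle and the things around the cage look unmoved.

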